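Chock the rolling pin on the draining board

ROBOT

A 6-joint arm with a two-finger parallel gripper is mounted at the origin on a cart in front of the work surface, level with it; the furniture and walls round the work are solid. World frame = base frame: x ahead of the robot, y to its left, z up, the work surface at z = 0. Lengths are in m, angles in rad, forces in N, time in s.
With the tool pointing down it reaches from about 0.35 to 0.775 m from the base axis. Payload 5.5 kg.
Tool frame: the origin (TCP) lies midway between the tips of the shut fingers; the grasp point (between the pads) lies env.grasp_offset behind it (env.grasp_offset is the distance from the TCP to the grasp point, in m); z points along the fingers, y is the line along which they close (so a half turn about z gives the same grasp; the last joint's range is limited). The gripper opens to 85 mm and grips with 20 to 120 N. Pads are 22 mm wide; open, the fingers measure 114 mm over their backs; the gripper's body (76 mm by 85 mm) begins 54 mm behind the grasp point. The pads swing forward as they close: fully open they stand 13 mm farther back than shut.
Start: joints at [-1.347, 0.313, 0.046, 1.304, 0, 1.431], TCP at [0.205, -0.537, 0.231] pointing down, gripper open.
Joint ranges: [-2.76, 2.76], [-0.86, 1.69], [-1.03, 1.26], [-2.2, 2.34], [-1.47, 1.5], [-3.14, 3.14]. Speed limits (rad/s): [2.57, 2.57, 3.14, 3.14, 3.14, 3.14].

INTERFACE

Orientations are given as a unit quaternion [w, x, y, z].
In Python, from workcell import monitor, viewer, order, env gives the robot as it stands.
- The arm moves only by the tool carry_out, never from a script. Its argument "plan" is a list that holds one entry, the list of rows, each a list of 7 numbers: the turn, a rotation vector about the world's x, y, z in rad, then the shift along the world's x, y, z in mm, then the finger opening in mm, from 0 to 85.4. A call has 1 to 20 rows; each row is the pose to reach, as a shift and turn from the pose commanded when the call began; what a row does not reach only later rows make up. A row lasts 1/10 s, in which the tool goes at most 50 mm and 8.59 degrees, less where a joint would pass 70% of its speed; a pose out of reach is approached as far as the arm can. A call with a gripper value outside its range is refused whole. The fingers move at their own pace and stop on an object; "squeeze" is the grip in N (left out, the last holds). Time passes only in rows, so rows that repeat a pose let the fingers close. It gives the time, the measured TCP pose, the force, the opening and the grip force at its end, in the units of the state.
- monitor.get_state(): the state, without advancing time (a new reading comes with each control period).
- viewer.read_camera(name): name is "scene" or "top" or "wrist"; returns the picture (480x640x3 uint8, red, green, blue); there is no depth.
- viewer.calibration(name): a dict with "K" (3x3 intrinsics, pixels), "eye" and "rotation" of the camera in the world. Camera axes: x right, y down, z forward; pixel columns grow to the right and rows downward; lengths in m; the calibration is good to about 2 mm. A picture is of the moment at which its call begins: read the wrist's pose just before it. calibration takes no time and is no camera call; for the wrist camera it gives the pose at the moment of the call.
- order.hand_in(): hands the job in; it is judged then, once.
The state is a dict: "clock": time; "joint_pos": joint angles; "qvel": joint speeds; "tau": joint torques, N m; "tcp_pos": TCP position; "orientation": TCP orientation; "wrist_force": force on the tool from outside, world axes, zero at the start; "ft_torque": the same for the moment, N m; "finger_gap": finger opening in m; "grip_force": force on a finger pad.
Only numpy, scipy, OpenCV 4.12 (cv2) and the standard library are available. Lean on these libraries where they do the work, as an engineer would, in place of code of your own. Each camera call takes 0.05 s, during which the arm holds its last target. There are 200 camera calls.

TASK

Leave the washed rolling pin to dry on the sloping draining board. First lay the red rubber chock flat across the middle of the board's lower half, parallel to its low edge, and let go of it; then lay the rolling pin flat on the board along the uphill side of the chock, centred on it, and let go only once it bears against the chock, so that it stays put and never rolls free. Leave the pepper mill standing where it is.

Things in the scene. Friction and masses are not known exactly. Their poses are not given: they have to be found in the camera images.
- pin_center (a point): Centre of the wooden rolling pin, on its axis. Pale barrel 60 mm thick, 150 mm long (x axis, level; y and z turn as it rolls), a dark handle 25 mm thick, 40 mm long at each end; 0.35 kg. It starts cradled in a steel rest of two rails 8 mm high under the barrel, its axis 33 mm above the worktop: grip the barrel across and lift it straight out. Rolls freely on a slope.
- chock_center (a point): Centre (half-way up) of the loose red rubber chock, a square-edged bar 100 mm long (x) x 30 wide (y) x 14 high (z), 0.16 kg, at first flat on the worktop. Both ways round alike. Friction holds it on the board. When barrel and chock touch on the board, their centre lines are 40 mm apart, the pin's axis 30 mm above the surface; fingertips over 14 mm above the surface clear the chock.
- draining_board: Fixed grey ribbed draining board, 250 mm wide (x, within 10 degrees of world x) x 170 mm (y). Origin on the worktop under its centre, z vertical. Its flat top is 18 mm above the origin at the centre and slopes 5 degrees down towards +y, the sink: 7 mm lower at the low edge, 7 mm higher at the high edge. Rims 5 mm high at x = +-122 mm only; the low edge is open.
- pepper_mill: Wooden pepper mill standing upright on the worktop behind the work, 58 mm in diameter, 170 mm tall; origin at the centre of its underside, z up. To be left alone. (A tall cabinet bounds the worktop on the right, from y = -0.29 m on; its front reaches out to x = 0.33 m.)
There are look-alikes about, which are no part of the job. Of the things like the part that bears chock_center, leave any that is blue; of the rest the larger one is meant.

How it is judged:
By the outcome, as a careful person would: the job done as asked, in the order asked, and still so for the second after the job is handed in, with the robot touching nothing.
It also fails if it takes over 64 s, if anything falls off the work surface, if the arm or the gripper's body presses on something with over 40 N, if the wrist force passes 120 N, or if a joint passes its speed limit or range.

## Working session

There is one attempt and no reset: what is moved stays moved. The work goes in short steps, Python scripts to look and compute and a tool call to move; the robot and the scene stay as the last step left them, time stands still between calls to the robot, and variables do not carry over. Pictures are saved under pics/ and viewed, at most 10 in all, crops included, and the job is handed in when it is done.

Besides the shell and the picture viewer there is one more tool, called after "Request:" as a command line: name --argument value ..., lists and objects as JSON in quotes. carry_out: Moves the arm, as the interface text tells. Its arguments: {"type":"object","properties":{"plan":{"type":"array","items":{"type":"array","items":{"type":"array","items":{"type":"number"}}}},"squeeze":{"type":"number"}},"required":["plan"]}

```bash
mkdir -p pics; ls; python3 - <<'E'
from workcell import monitor, viewer, order, env
import cv2,numpy as np
np.set_printoptions(precision=4,suppress=True)
for n in("scene","top"):
    im=viewer.read_camera(n);cv2.imwrite(f"pics/{n}0.png",im[...,::-1])
    c=viewer.calibration(n);print(n,c["K"].tolist(),c["eye"],np.array(c["rotation"]).tolist())
s=monitor.get_state();print(s, env.grasp_offset)
E
```

```text
pics
scene [[529.7940751180159, 0.0, 317.95664190770464], [0.0, 529.7940751180159, 238.78905044891886], [0.0, 0.0, 1.0]] [0.7288 0.7514 0.6455] [-0.03731810857002995, 0.06367775415857391, 0.8918401543094481, -0.44628874236235844]
top [[571.8746379167574, 0.0, 317.7406031304045], [0.0, 571.8746379167574, 241.21068513771064], [0.0, 0.0, 1.0]] [ 0.5329 -0.0575  0.9448] [-0.021255997893871226, 0.7092313825174469, -0.7043458488245232, 0.020879507886645617]
{'clock': 0.1, 'joint_pos': array([-1.3466,  0.3139,  0.0451,  1.3036,  0.    ,  1.4312]), 'qvel': array([ 0.0015, -0.0006,  0.0014, -0.0011, -0.0002, -0.0001]), 'tau': array([  0.0014, -48.1724,  29.9244,   0.0127,  -0.0003,   0.    ]), 'tcp_pos': array([ 0.2045, -0.5369,  0.2305]), 'orientation': array([-0.0008,  0.9835,  0.1809, -0.    ]), 'wrist_force': array([0.072 , 0.2316, 0.0372]), 'ft_torque': array([ 0.0108,  0.0036, -0.0601]), 'grip_force': 0.0, 'finger_gap': 0.08543107311419011} 0.0187
```

View pics/top0.png

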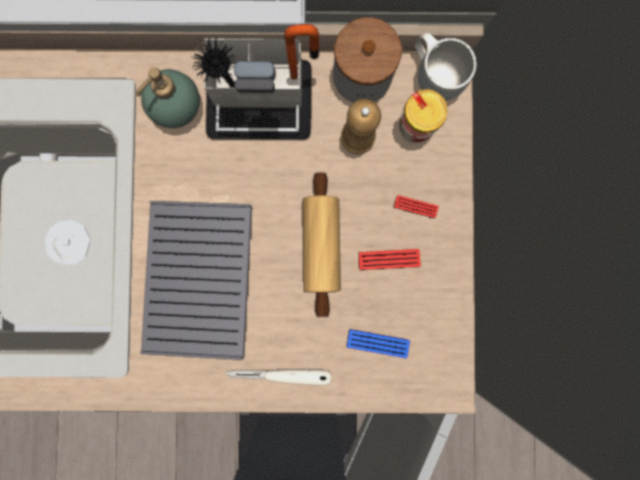

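View pics/scene0.png

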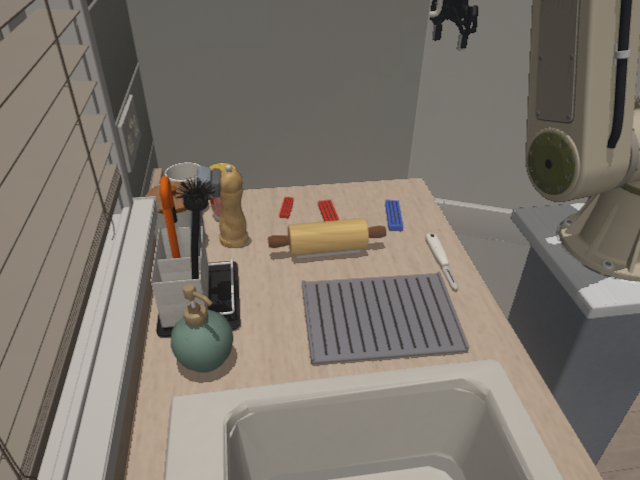

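```bash
cat > h.py <<'E'
from workcell import monitor, viewer, order, env
import cv2,numpy as np
from scipy.spatial.transform import Rotation as R
np.set_printoptions(precision=4,suppress=True)
def rot(q): return R.from_quat(np.roll(q,-1)).as_matrix() if np.size(q)==4 else np.array(q)
def cam(n):
    c=viewer.calibration(n); return viewer.read_camera(n),c
def cast(c,px,z):
    px=np.atleast_2d(px).astype(float); d=np.c_[px,np.ones(len(px))]@np.linalg.inv(c["K"]).T@rot(c["rotation"]).T
    e=np.array(c["eye"]); z=np.broadcast_to(z,len(px)); return e+d*((z-e[2])/d[:,2])[:,None]
def blobs(m,amin=150):
    m=cv2.morphologyEx(m.astype(np.uint8)*255,cv2.MORPH_CLOSE,np.ones((7,7)))
    cs,_=cv2.findContours(m,cv2.RETR_EXTERNAL,cv2.CHAIN_APPROX_NONE)
    return sorted([x for x in cs if cv2.contourArea(x)>amin],key=cv2.contourArea,reverse=True)
def red(im): r,g,b=[im[...,i].astype(int) for i in range(3)]; return (r>110)&(g<70)&(b<70)
def rect(c,cnt,z):
    P=cast(c,cnt[:,0,:],z); ce,wh,a=cv2.minAreaRect((P[:,:2]*1000).astype(np.float32))
    if wh[0]<wh[1]: a+=90; wh=wh[::-1]
    return np.array(ce),np.array(wh),(a+90)%180-90  # mm, long axis angle from x, deg
E
python3 - <<'E'
from h import *
im,c=cam("top")
for b in blobs(red(im)): print("red",b[:,0].mean(0),*rect(c,b,.014))
hsv=cv2.cvtColor(im,cv2.COLOR_RGB2HSV)
roi=np.zeros(im.shape[:2],bool);roi[165:325,285:355]=1
m=(hsv[...,1]>110)&(hsv[...,2]>90)&roi
for b in blobs(m): print("barrel",b[:,0].mean(0),*rect(c,b,.033))
m=(hsv[...,2]<90)&roi
H=[cast(c,b[:,0].mean(0),.033)[0] for b in blobs(m,80)]; print("handles",H)
roi[:]=0;roi[190:370,137:262]=1
m=(hsv[...,1]<60)&(hsv[...,2]<125)&roi
b=blobs(m)[0]; ap=cv2.boxPoints(cv2.minAreaRect(b)); print(ap)
hull=cv2.convexHull(b); q=cv2.approxPolyDP(hull,8,True)[:,0]; print(q)
P=cast(c,q,np.where(q[:,0]<200,.011,.025)); print(P, P.mean(0))
print("mill",) ; print(cast(c,[[358,143]],0.))
E
```

```text
red [389.1791 259.0373] [ 559.5222 -173.1763] [94.2948 23.5367] -86.81057929992676
red [415.7957 206.4839] [ 646.42   -216.5235] [65.7057 18.1284] 75.52686309814453
barrel [320.9018 244.9345] [583.7347 -61.8579] [227.246   56.4052] 1.195022702217102
handles [array([ 0.4878, -0.0637,  0.033 ]), array([ 0.6798, -0.0594,  0.033 ])]
[[141.7387 352.6941]
 [150.658  199.2825]
 [252.3144 205.1927]
 [243.3951 358.6044]]
[[151 202]
 [251 207]
 [242 358]
 [142 352]]
[[0.6513 0.2176 0.011 ]
 [0.6425 0.0515 0.025 ]
 [0.4007 0.0625 0.025 ]
 [0.4072 0.2262 0.011 ]] [0.5254 0.1394 0.018 ]
mill
[[ 0.7543 -0.123   0.    ]]
```

Request:
carry_out --plan '[[[0,0,0,0,50,0,85],[0,0,0,5,100,0,85],[0,0,0,10,150,0,85],[0,0,0,15,200,0,85],[0,0,0,15,245,0,85],[0,0,0.1,40,280,0,85],[0,0,0.2,70,310,0,85],[0,0,0.3,100,340,0,85],[0,0,0.44,145,350,0,85],[0,0,0.58,190,360,0,85],[0,0,0.72,235,364,0,85],[0,0,0.86,280,364,-10,85],[0,0,1.0,320,364,-20,85],[0,0,1.14,345,364,-30,85],[0,0,1.264,345,364,-30,85],[0,0,1.264,345,364,-30,85],[0,0,1.264,345,364,-30,85]]]' --squeeze 40

```text
clock: 1.85
tcp_pos: [0.5492, -0.1732, 0.2011]
orientation: [-0.0, 0.688, 0.726, -0.0]
wrist_force: [-0.5, -0.2, 0.2]
finger_gap: 0.0852
grip_force: 0.0
```

```bash
python3 - <<'E'
from h import *
s=monitor.get_state();im,c=cam("wrist")
cv2.imwrite("pics/w1.png",im[...,::-1])
print(s["clock"],s["tcp_pos"],s["orientation"],s["joint_pos"],c["eye"])
for b in blobs(red(im),400): print("red",b[:,0].mean(0),*rect(c,b,.014))
E
```

```text
1.85 [ 0.5492 -0.1732  0.2011] [-0.0004  0.6877  0.726  -0.0001] [-0.4449  0.3254 -0.011   1.2351 -0.      1.0718] [ 0.5461 -0.1057  0.3431]
red [328.0554 213.8745] [ 560.35   -173.8481] [98.4126 29.3085] -86.72652435302734
red [417.0774 265.4702] [ 646.2034 -216.8171] [69.5528 20.5948] 75.13487243652344
red [578.8905 289.592 ] [ 803.5041 -231.3503] [44.7926 32.5217] 38.681304931640625
```

View pics/w1.png

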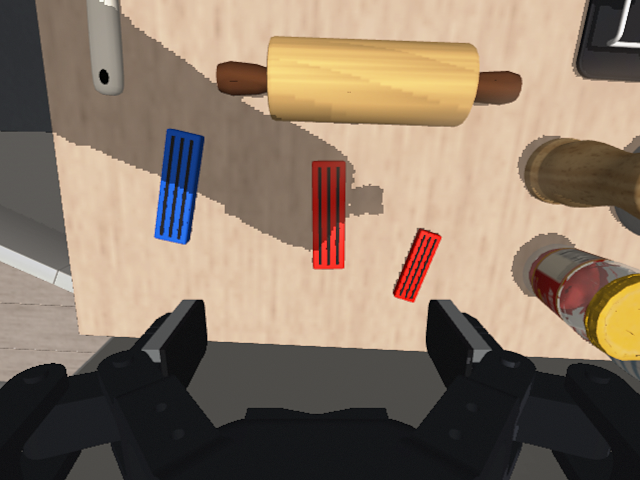

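Request:
carry_out --plan '[[[0,0,0.003,11,-0.6,-45,60],[0,0,0.003,11,-0.6,-90,60],[0,0,0.003,11,-0.6,-130,60],[0,0,0.003,11,-0.6,-160,60],[0,0,0.003,11,-0.6,-180,60],[0,0,0.003,11,-0.6,-190,60],[0,0,0.003,11,-0.6,-197,60],[0,0,0.003,11,-0.6,-197,60],[0,0,0.003,11,-0.6,-197,20],[0,0,0.003,11,-0.6,-197,20],[0,0,0.003,11,-0.6,-197,20],[0,0,0.003,11,-0.6,-197,20],[0,0,0.003,11,-0.6,-197,20],[0,0,0.003,11,-0.6,-197,20]]]' --squeeze 40

```text
clock: 3.3
tcp_pos: [0.5616, -0.1745, 0.0059]
orientation: [0.001, 0.686, 0.728, 0.0]
wrist_force: [-1.1, 0.1, 5.9]
finger_gap: 0.029
grip_force: 40.6
```

Request:
carry_out --plan '[[[0,0,0,0,0,40,20],[0,0,0,0,0,90,20],[0,0,0,0,0,135,20],[0,0,0.14,0,40,170,20],[0,0,0.28,-5,85,194,20],[0,0,0.42,-10,130,194,20],[0,0,0.56,-15,175,194,20],[0,0,0.7,-20,220,194,20],[0,0,0.84,-25,265,194,20],[0,0,0.98,-30,310,194,20],[0,0,1.12,-35,340,194,20],[0,0,1.26,-35,356,194,20],[0,0,1.4,-35,356,194,20],[0,0,1.471,-35,356,194,20],[0,0,1.471,-35,356,194,20],[0,0,1.471,-35,356,194,20]]]'

```text
clock: 4.9
tcp_pos: [0.5254, 0.182, 0.1982]
orientation: [-0.0, 0.021, 1.0, 0.0]
wrist_force: [0.2, 0.2, -2.3]
finger_gap: 0.0289
grip_force: 40.4
```

```bash
python3 - <<'E'
from h import *
s=monitor.get_state();im,c=cam("wrist")
cv2.imwrite("pics/w2.png",im[...,::-1])
print(s["clock"],s["tcp_pos"],s["orientation"],s["joint_pos"],s["finger_gap"],c["eye"])
E
```

```text
4.9 [0.5254 0.182  0.1982] [-0.0002  0.0208  0.9998  0.    ] [ 0.189   0.2881 -0.0699  1.2131  0.0001  0.2306] 0.028875590712293703 [0.4579 0.1844 0.3403]
```

View pics/w2.png

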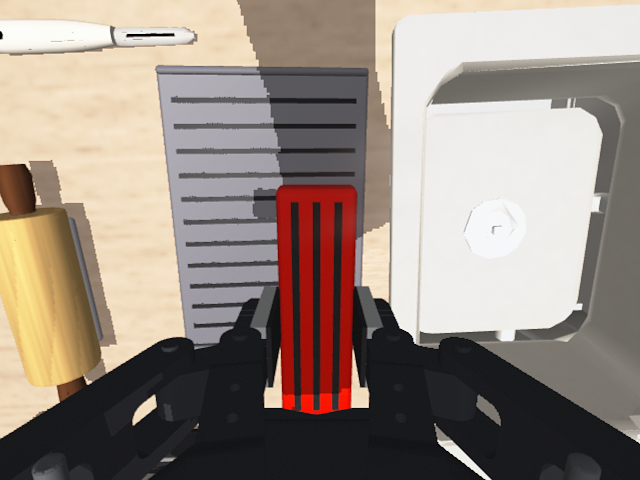

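```bash
python3 - <<'E'
from h import *
c=viewer.calibration("wrist")
P=cast(c,[[157,67],[368,69],[190,340],[190,340]],[.030,.016,.025,.030]);print(P)
d=(P[3]-P[0])[:2];print("yaw from high edge",np.degrees(np.arctan2(d[1],d[0])))
d=(P[1]-P[0])[:2];print("yaw from rim",np.degrees(np.arctan2(-d[0],d[1])),np.hypot(*d))
im=cv2.imread("pics/w2.png")[...,::-1]; h=cv2.cvtColor(np.ascontiguousarray(im),cv2.COLOR_RGB2HSV)
# slot directions
g=(h[...,2]<75); g[:,:165]=0;g[:,275:]=0;g[:90]=0;g[300:]=0
for b in blobs(g,60):
    vx,vy,x,y=cv2.fitLine(b,cv2.DIST_L2,0,.01,.01).ravel()
    e=b[:,0]; q=np.array([e[e[:,0].argmin()],e[e[:,0].argmax()]])
    if np.ptp(q[:,0])<60: continue
    Q=cast(c,np.array([[x-40*vx,y-40*vy],[x+40*vx,y+40*vy]]),[.022,.018]); dd=Q[1]-Q[0]; print(q.tolist(),Q.mean(0),np.degrees(np.arctan2(-dd[0],dd[1])))
E
```

```text
[[0.4006 0.0645 0.03  ]
 [0.4067 0.2281 0.016 ]
 [0.6382 0.0565 0.025 ]
 [0.6354 0.0585 0.03  ]]
yaw from high edge -1.4536267667921083
yaw from rim -2.1074868705828758 0.16367520672991462
[[191, 285], [274, 284]] [0.5853 0.1016 0.02  ] -1.5996308574703377
[[188, 264], [274, 263]] [0.5652 0.1021 0.02  ] -1.8161613789115605
```

Request:
carry_out --plan '[[[-0.0873,0.003,0.005,3,1.5,-40,20],[-0.0873,0.003,0.005,3,1.5,-85,20],[-0.0873,0.003,0.005,3,1.5,-125,20],[-0.0873,0.003,0.005,3,1.5,-150,20],[-0.0873,0.003,0.005,3,1.5,-165,20],[-0.0873,0.003,0.005,3,1.5,-172,20],[-0.0873,0.003,0.005,3,1.5,-174,20],[-0.0873,0.003,0.005,3,1.5,-174,20],[-0.0873,0.003,0.005,3,1.5,-174,20],[-0.0873,0.003,0.005,3,1.5,-174,20],[-0.0873,0.003,0.005,3,1.5,-174,20]]]'

```text
clock: 6.05
tcp_pos: [0.5292, 0.1836, 0.0251]
orientation: [0.0, 0.017, 0.999, -0.043]
wrist_force: [0.7, 0.2, -2.3]
finger_gap: 0.0285
grip_force: 40.4
```

Request:
carry_out --plan '[[[0,0,0,0,0,-2,20],[0,0,0,0,0,-4,20],[0,0,0,0,0,-4,20],[0,0,0,0,0,-4,20],[0,0,0,0,0,-4,20]]]'

```text
clock: 6.55
tcp_pos: [0.5285, 0.1834, 0.0202]
orientation: [-0.001, 0.017, 0.999, -0.044]
wrist_force: [-0.0, 0.8, -2.3]
finger_gap: 0.0285
grip_force: 40.4
```

Request:
carry_out --plan '[[[0,0,0,0,0,-1,20],[0,0,0,0,0,-1,20],[0,0,0,0,0,-1,20]]]'

```text
clock: 6.85
tcp_pos: [0.5286, 0.1835, 0.0201]
orientation: [-0.0, 0.017, 0.999, -0.044]
wrist_force: [-1.6, -1.2, 5.9]
finger_gap: 0.0287
grip_force: 41.2
```

Request:
carry_out --plan '[[[0,0,0,0,0,0,45],[0,0,0,0,0,0,45],[0,0,0,0,0,0,45],[0,0,0,0,0.5,6,45],[0,0,0,0,2,20,45],[0,0,0,0,4,60,45],[0,0,0,0,4,110,60],[0,0,0,0,4,150,80],[0.0873,-0.003,0,0,4,180,85],[0.0873,-0.003,0,0,4,180,85],[0.0873,-0.003,0,0,4,180,85],[0.0873,-0.003,0,0,4,180,85]]]'

```text
clock: 8.05
tcp_pos: [0.5278, 0.1874, 0.1982]
orientation: [-0.001, 0.017, 1.0, -0.0]
wrist_force: [-1.1, 0.1, 0.2]
finger_gap: 0.0846
grip_force: 0.0
```

```bash
python3 - <<'E'
from h import *
s=monitor.get_state()
print(s["clock"],s["tcp_pos"],s["orientation"],s["wrist_force"])
im,c=cam("wrist"); cv2.imwrite("pics/w3.png",im[...,::-1])
for b in blobs(red(im),400): print("red w",b[:,0].mean(0),b[:,0].max(0),*rect(c,b,.0213+.007*0+.007))
im,c=cam("top"); cv2.imwrite("pics/t3.png",im[...,::-1])
for b in blobs(red(im)): print("red t",b[:,0].mean(0),*rect(c,b,.0283))
im,c=cam("scene"); cv2.imwrite("pics/s3.png",im[...,::-1])
E
```

```text
8.05 [0.5278 0.1874 0.1982] [-0.0009  0.0174  0.9998 -0.0004] [-1.1277  0.0761  0.2165]
red w [312.3741 217.1678] [329 274] [528.0861 183.4231] [98.0343 29.398 ] -1.9967193603515625
red t [169.0133 258.12  ] [558.5366 182.2475] [36.2237 31.7982] -2.8612518310546875
red t [416.4556 206.5444] [ 644.5094 -214.9776] [61.9467 17.515 ] 75.02754974365234
red t [165.9508 300.0328] [491.7753 185.497 ] [27.1367 25.4254] -88.7455803155899
```

View pics/w3.png

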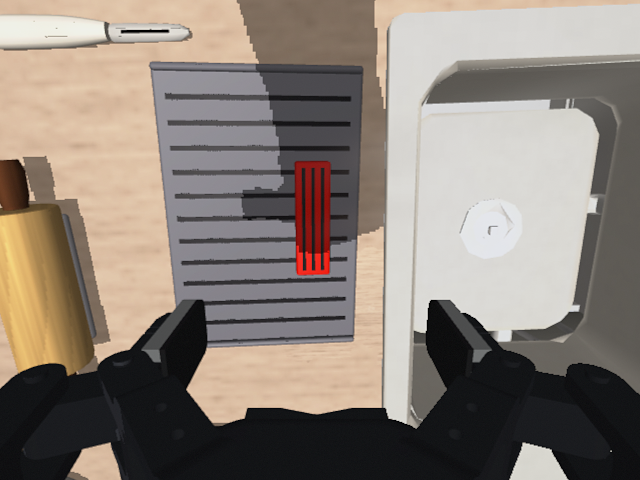

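Request:
carry_out --plan '[[[0,0,0.01,10,-45,0,85],[0,0,0.02,20,-90,0,85],[0,0,0.03,30,-135,0,85],[0,0,0.04,40,-180,0,85],[0,0,0.057,50,-225,0,85],[0,0,0.057,56,-249,0,85],[0,0,0.057,56,-249,0,85],[0,0,0.057,56,-249,0,85]]]'

```text
clock: 9.0
tcp_pos: [0.5841, -0.0616, 0.1981]
orientation: [-0.001, -0.011, 1.0, 0.0]
wrist_force: [0.5, 0.0, -0.5]
finger_gap: 0.0851
grip_force: 0.0
```

```bash
python3 - <<'E'
from h import *
s=monitor.get_state()
print(s["clock"],s["tcp_pos"],s["orientation"])
im,c=cam("wrist"); cv2.imwrite("pics/w4.png",im[...,::-1])
h=cv2.cvtColor(im,cv2.COLOR_RGB2HSV)
m=(h[...,1]>110)&(h[...,2]>100)&(h[...,0]>13)&(h[...,0]<30); m[:, :150]=0;m[:,480:]=0
for b in blobs(m,2000): print(b[:,0].min(0),b[:,0].max(0),*rect(c,b,.033))
E
```

```text
9.0 [ 0.5841 -0.0616  0.1981] [-0.001  -0.0105  0.9999  0.0005]
[278 127] [352 315] [589.6743 -62.7682] [163.2366  59.1117] 1.1798831224441528
```

View pics/w4.png

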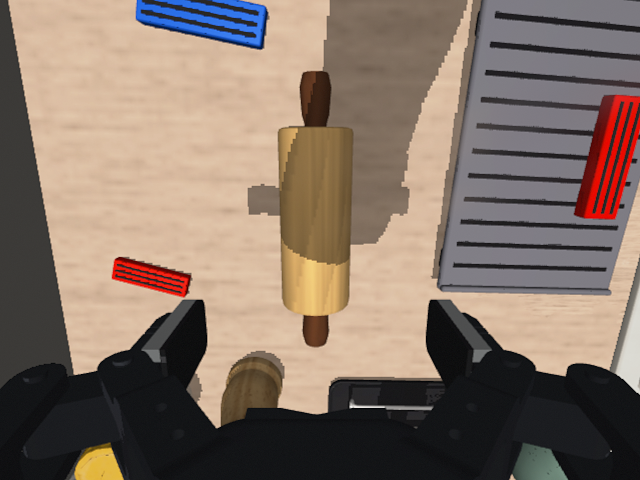

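```bash
python3 - <<'E'
from h import *
c=viewer.calibration("wrist")
P=cast(c,[[315,71],[315,346],[315,127],[316,313]],[.033,.033,.05,.033]);print(P,P[:2].mean(0))
E
```

```text
[[ 0.4672 -0.0646  0.033 ]
 [ 0.7031 -0.0597  0.033 ]
 [ 0.5085 -0.0637  0.05  ]
 [ 0.6694 -0.0595  0.033 ]] [ 0.5852 -0.0621  0.033 ]
```

Request:
carry_out --plan '[[[0,0,0,0.5,-0.5,-45,85],[0,0,0,0.5,-0.5,-90,85],[0,0,0,0.5,-0.5,-130,85],[0,0,0,0.5,-0.5,-160,85],[0,0,0,0.5,-0.5,-175,85],[0,0,0,0.5,-0.5,-183,85],[0,0,0,0.5,-0.5,-183,85],[0,0,0,0.5,-0.5,-183,85],[0,0,0,0.5,-0.5,-183,50],[0,0,0,0.5,-0.5,-183,50],[0,0,0,0.5,-0.5,-183,50],[0,0,0,0.5,-0.5,-183,50],[0,0,0,0.5,-0.5,-183,50]]]' --squeeze 40

```text
clock: 10.35
tcp_pos: [0.5861, -0.0623, 0.018]
orientation: [0.001, -0.011, 1.0, -0.0]
wrist_force: [-1.4, -0.7, 5.4]
finger_gap: 0.0587
grip_force: 42.5
```

Request:
carry_out --plan '[[[0,0,0,0,0,10,50],[0,0,0,0,0,40,50],[0,0,0,0,0,80,50],[0,0,0,0,0,120,50],[0,0,-0.01,-10,35,135,50],[0,0,-0.02,-20,75,135,50],[0,0,-0.03,-30,115,135,50],[0,0,-0.04,-45,155,135,50],[0,0,-0.057,-57,185,135,50],[0,0,-0.057,-57,201,135,50],[0,0,-0.057,-57,201,135,50],[0,0,-0.057,-57,201,135,50],[0,0,-0.057,-57,201,135,50]]]'

```text
clock: 11.65
tcp_pos: [0.5286, 0.1379, 0.1513]
orientation: [0.0, 0.018, 1.0, -0.0]
wrist_force: [-0.8, -0.1, -2.6]
finger_gap: 0.0586
grip_force: 44.3
```

```bash
python3 - <<'E'
from h import *
s=monitor.get_state()
print(s["clock"],s["tcp_pos"],s["orientation"],s["wrist_force"],s["ft_torque"])
im,c=cam("wrist"); cv2.imwrite("pics/w5.png",im[...,::-1])
E
```

```text
11.65 [0.5286 0.1379 0.1513] [ 0.0002  0.018   0.9998 -0.0002] [-0.7796 -0.064  -2.6363] [-0.0149  0.0071  0.005 ]
```

View pics/w5.png

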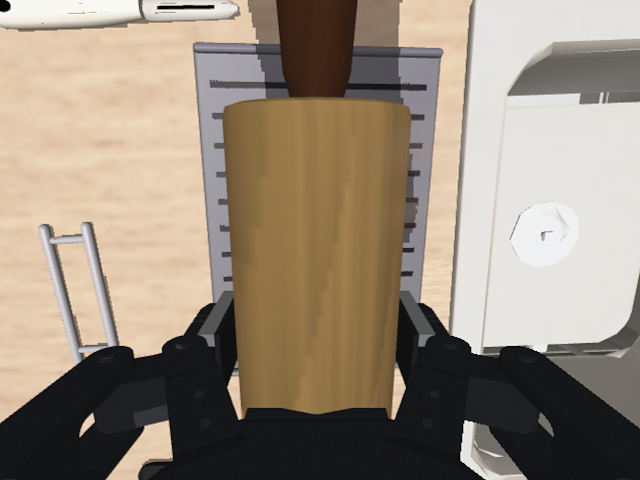

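Request:
carry_out --plan '[[[0,0,0,0,1.5,-40,50],[0,0,0,0,1.5,-75,50],[0,0,0,0,1.5,-100,50],[0,0,0,0,1.5,-110,50],[0,0,0,0,1.5,-115,50],[0,0,0,0,1.5,-115,50],[0,0,0,0,1.5,-115,50],[0,0,0,0,1.5,-115,50]]]'

```text
clock: 12.5
tcp_pos: [0.5293, 0.1406, 0.0377]
orientation: [0.001, 0.017, 1.0, 0.0]
wrist_force: [-0.1, 0.4, -2.7]
finger_gap: 0.0586
grip_force: 44.3
```

Request:
carry_out --plan '[[[0,0,0,0,0,-2,50],[0,0,0,0,0,-4,50],[0,0,0,0,0,-4,50],[0,0,0,0,0,-4,50]]]'

```text
clock: 12.9
tcp_pos: [0.5285, 0.1406, 0.0327]
orientation: [0.001, 0.017, 1.0, 0.0]
wrist_force: [0.4, -0.3, 0.4]
finger_gap: 0.0588
grip_force: 44.6
```

Request:
carry_out --plan '[[[0,0,0,0,2,-0.2,50],[0,0,0,0,4,-0.4,50],[0,0,0,0,4,-0.4,50],[0,0,0,0,4,-0.4,50]]]'

```text
clock: 13.3
tcp_pos: [0.5286, 0.1444, 0.0324]
orientation: [0.001, 0.017, 1.0, -0.0]
wrist_force: [-0.7, -2.4, 3.7]
finger_gap: 0.059
grip_force: 44.9
```

Request:
carry_out --plan '[[[0,0,0,0,0.8,-0.1,50],[0,0,0,0,0.8,-0.1,50],[0,0,0,0,0.8,-0.1,50]]]'

```text
clock: 13.6
tcp_pos: [0.5286, 0.1448, 0.0323]
orientation: [0.001, 0.018, 1.0, -0.0]
wrist_force: [-0.2, -4.1, 5.0]
finger_gap: 0.0587
grip_force: 45.1
```

Request:
carry_out --plan '[[[0,0,0,0,0.5,0,50],[0,0,0,0,1.0,0,50],[0,0,0,0,1.0,0,50],[0,0,0,0,1.0,0,50]]]'

```text
clock: 14.0
tcp_pos: [0.5286, 0.1457, 0.0322]
orientation: [0.001, 0.018, 1.0, -0.001]
wrist_force: [0.7, -5.0, 5.7]
finger_gap: 0.0587
grip_force: 45.1
```

```bash
python3 - <<'E'
from h import *
s=monitor.get_state();print(s["tcp_pos"],s["wrist_force"])
im,c=cam("scene"); cv2.imwrite("pics/s6.png",cv2.resize(im[230:380,270:490,::-1],None,fx=3.5,fy=3.5,interpolation=cv2.INTER_CUBIC))
im,c=cam("top"); cv2.imwrite("pics/t6.png",im[...,::-1])
E
```

```text
[0.5286 0.1457 0.0322] [ 0.6624 -5.0491  5.7117]
```

View pics/s6.png

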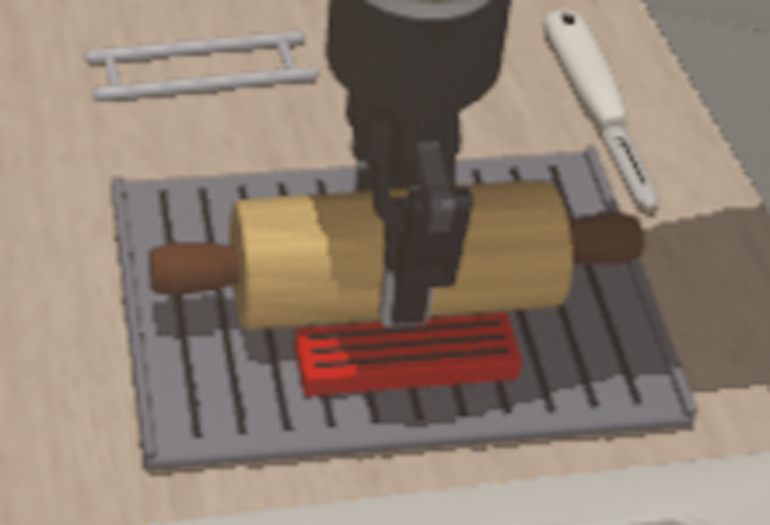

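Request:
carry_out --plan '[[[0,0,0,0,0,0.2,60],[0,0,0,0,0,0.2,62],[0,0,0,0,0,0.2,66],[0,0,0,0,0,0.2,72],[0,0,0,0,0,0.2,80],[0,0,0,0,0,0.2,80],[0,0,0,0,0,0.2,80],[0,0,0,0,0,10,80],[0,0,0,0,0,30,80],[0,0,0,0,0,60,80],[0,0,0,0,0,100,80],[0,0,0,0,0,145,80],[0,0,0,0,0,165,80],[0,0,0,0,0,165,80],[0,0,0,0,0,165,80]]]'

```text
clock: 15.6
tcp_pos: [0.5283, 0.1463, 0.1975]
orientation: [0.001, 0.017, 1.0, 0.0]
wrist_force: [-0.5, -0.7, -0.5]
finger_gap: 0.0804
grip_force: 0.0
```

```bash
python3 - <<'E'
from h import *
s=monitor.get_state();print(s["clock"],s["tcp_pos"],s["wrist_force"])
im,c=cam("scene"); a=im[230:380,270:490,::-1]
im,c=cam("wrist")
for b in blobs(red(im),300): print(*rect(c,b,.0283))
cv2.imwrite("pics/f7.png",np.vstack([cv2.resize(a,(440,300)),cv2.resize(im[...,::-1],(440,300))]))
E
```

```text
15.6 [0.5283 0.1463 0.1975] [-0.508  -0.6999 -0.5385]
[528.1017 188.278 ] [98.338  20.8925] -2.5833511352539062
```

View pics/f7.png

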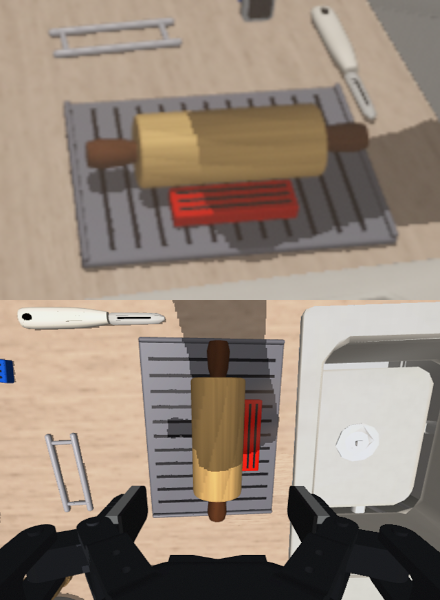

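The pin rests against the chock on the board and is centred on it. The chock moved less than 1 mm, and the gripper is clear.

```bash
python3 -c "
from workcell import order
print(order.hand_in())"
```

```text
the job is handed in; nothing more can be done
None
```

I laid the red chock flat across the board's lower half, set the rolling pin against its uphill side and released it there. The pepper mill was left alone, and I handed the job in at about 16 s; no verdict came back.

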